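# Fetch the chip box from behind the solvent bottles

## Robot

A 6-joint arm with a two-finger parallel gripper is mounted at the origin on a cart in front of the work surface, level with it; the furniture and walls round the work are solid. World frame = base frame: x ahead of the robot, y to its left, z up, the work surface at z = 0. Lengths are in mm, angles in rad, forces in N, time in s.
With the tool pointing down it reaches from about 300 to 850 mm from the base axis. Payload 5.4 kg.
Tool frame: the origin (TCP) lies between the finger pads; the fingertips stand 11 mm ahead of it and the grasp point (between the pads) lies 8 mm behind it; z points along the fingers, y is the line along which they close (so a half turn about z gives the same grasp; the last joint's range is limited). The gripper opens to 85 mm and grips with 20 to 120 N. Pads are 22 mm wide; open, the fingers measure 114 mm over their backs; the gripper's body (76 mm by 85 mm) begins 54 mm behind the grasp point. The pads swing forward as they close: fully open they stand 13 mm farther back than shut.
Start: joints at [-1.553, 0.158, 1.597, -0, 1.386, -0.21], TCP at [129.832, -560.134, 242.299] pointing down, gripper open.
Joint ranges: [-2.91, 2.91], [-0.94, 2.29], [0.18, 2.7], [-1.29, 4.43], [0.17, 2.64], [-3, 3]. Speed limits (rad/s): [2.57, 2.57, 3.14, 3.14, 3.14, 3.14].

## Interface

Orientations are given as a unit quaternion [x, y, z, w].
In Python, from plant import arm gives the robot as it stands.
- The arm moves only by the tool drive_tool, never from a script. Its argument "motion" is a list that holds one entry, the list of rows, each a list of 7 numbers: the shift along the tool's x, y, z normalised to -1 to 1, where 1 is 0.15 m, then the turn, a rotation vector about the tool's x, y, z normalised to -1 to 1, where 1 is 360 degrees, then the opening, from 0 (shut) to 1 (fully open). A call has 1 to 12 rows; each row is the pose to reach, as a shift and turn from the pose commanded when the call began, along the tool's axes at that moment, turning the shorter way round; what a row does not reach only later rows make up. A row lasts 1/10 s, in which the tool goes at most 50 mm and 8.59 degrees, less where a joint would pass 70% of its speed; a pose out of reach is approached as far as the arm can. A call with a number of a shift or a turn outside -1 to 1 is refused whole. A call with a gripper value outside its range is refused whole. The fingers move at their own pace and stop on an object; "grip_force" is the grip in N (left out, the last holds). Time passes only in rows, so rows that repeat a pose let the fingers close. It gives the time, the measured TCP pose, the force, the opening and the grip force at its end, in the units of the state.
- arm.observe(): the state, without advancing time (a new reading comes with each control period).
- arm.camera(name): name is "scene" or "top" or "wrist"; returns the picture (400x640x3 uint8, red, green, blue); there is no depth.
- arm.camera_model(name): a dict with "fx", "fy", "cx", "cy" (pixels), "D" ([k1, k2, p1, p2, k3] as OpenCV has them; the pictures are not rectified), "T" (4x4, takes a point from camera to world coordinates). Camera axes: x right, y up, looking along -z (the intrinsics and any distortion apply to the point x, -y, -z); pixel columns grow to the right and rows downward; lengths in mm; the calibration is good to about 2 mm. A picture is of the moment at which its call begins: read the wrist's pose just before it. camera_model takes no time and is no camera call; for the wrist camera it gives the pose at the moment of the call.
- arm.sign_off(): hands the job in; it is judged then, once.
The state is a dict: "t": time; "joint_pos": joint angles; "qd": joint speeds; "joint_torque": joint torques, N m; "position": TCP position; "eef_rot": TCP orientation; "wrist_force": force on the tool from outside, world axes, zero at the start; "wrist_torque": the same for the moment, N m; "gripper_width": opening from 0.0 (shut) to 1.0 (fully open); "gripper_force": force on a finger pad.
Only numpy, scipy, OpenCV 4.12 (cv2) and the standard library are available. Lean on these libraries where they do the work, as an engineer would, in place of code of your own. Each camera call takes 0.05 s, during which the arm holds its last target. There are 200 camera calls.

## Task

The purple chip box on the white storage board stands behind the two bottles on the coasters: first move both bottles out of the way so that both stand upright in the grey tray, then set the chip box flat in the middle of the black pad on the aluminium plate, squared up with the pad, while the bottles wait in the tray. After that put each bottle back upright in the middle of its own coaster, the white bottle with the blue collar on the blue coaster and the amber bottle with the yellow cap on the yellow one. Do not tip a bottle or the chip box over, and do not disturb the loupe or the glass dish on the board.

Things in the scene. Friction and masses are not known exactly. Their poses are not given: they have to be found in the camera images.
- white_bottle: white solvent bottle with a blue collar, loose, 0.2 to 0.36 kg, 142 mm tall; origin at the centre of its underside, z up its axis. Round body 67 mm across up to about 90 mm, collar 36 mm across from 112 to 128 mm, then a round flat top 58 mm across whose rim spans 128 to 139 mm above the origin: grip that rim. Starts on the blue coaster
- amber_bottle: amber glass bottle with a white blank label and a yellow screw cap, loose, 0.16 to 0.29 kg, 122 mm tall; origin at the centre of its underside, z up its axis. Round body 60 mm across up to 74 mm, neck 30 mm, cap 40 mm across from 98 to 122 mm above the origin: grip the cap. Starts on the yellow coaster
- chip_box: purple clear-lidded chip box, closed, loose, 40 g, 59 (its x) x 55 (its y) x 13 mm tall; origin at the centre of its underside, z up. Starts on the white board, right behind the two bottles. Grip it by its sides across y (55 mm wide, 13 mm high) with the tips just above the surface. The lid is fixed shut
- blue_coaster: blue square coaster, 80 x 80 x 3 mm, fixed on the storage board; origin at the centre of its underside, which is the board's top; the white bottle's own place, its upper face 3 mm above the origin
- yellow_coaster: yellow square coaster, 80 x 80 x 3 mm, fixed on the storage board; origin at the centre of its underside; the amber bottle's own place, its upper face 3 mm above the origin. The two coasters lie side by side along the board's y, 86 mm between centres, and either may be the left one
- board: white storage board, fixed, 220 (x) x 220 (y) x 10 mm on the bench; origin at the centre of its underside, top 10 mm above. Its x points roughly away from the robot; it carries the coasters in the half nearer the robot and the chip box, the loupe and the glass dish in the farther half
- tray: empty grey shallow tray, fixed, 230 (x) x 140 (y) x 14 mm with walls 4 mm thick; origin at the centre of its underside, inner floor 4 mm above it and 222 x 132 mm: room for both bottles side by side along its x. It lies left or right of the board
- plate: aluminium loading plate, fixed, 110 x 110 x 6 mm, with a black rubber pad 70 x 70 mm in its middle whose top is 8 mm above the bench; origin at the centre of its underside, x and y along the sides of plate and pad. It lies on the other side of the board from the tray
- loupe: black eye loupe, loose, 36 mm across and 36 mm tall, standing on the far part of the board to the left of the chip box; to be left alone; origin at the centre of its underside
- dish: glass dish holding two small dies, loose, 55 mm across and 12 mm tall, on the far part of the board to the right of the chip box; to be left alone; origin at the centre of its underside
There are look-alikes about, which are no part of the job. Of the things that look like the amber_bottle, the larger one is meant. Leave any turquoise look-alike of the white_bottle alone.

How it is judged:
By the outcome, as a careful person would: the job done as asked, in the order asked, and still so for the second after the job is handed in, with the robot touching nothing.
It also fails if it takes over 136 s, if anything falls off the work surface, if the arm or the gripper's body presses on something with over 40 N, if the wrist force passes 120 N, or if a joint passes its speed limit or range.

## Working session

There is one attempt and no reset: what is moved stays moved. The work goes in short steps, Python scripts to look and compute and a tool call to move; the robot and the scene stay as the last step left them, time stands still between calls to the robot, and variables do not carry over. Pictures are saved under pics/ and viewed, at most 14 in all, crops included, and the job is handed in when it is done.

Besides the shell and the picture viewer there is one more tool, called after "Request:" in YAML: its name, and indented under it one key for each argument. drive_tool: Moves the arm, as the interface text tells. Its arguments: {"type":"object","properties":{"motion":{"type":"array","items":{"type":"array","items":{"type":"array","items":{"type":"number","minimum":-1,"maximum":1}}}},"grip_force":{"type":"number"}},"required":["motion"]}

```bash
ls; mkdir -p pics; cat > h.py <<'E'
import numpy as np, cv2
from plant import arm
from scipy.spatial.transform import Rotation as R
def snap(name,f):
    m=arm.camera_model(name); im=arm.camera(name)
    cv2.imwrite(f'pics/{f}.png',cv2.cvtColor(np.asarray(im),cv2.COLOR_RGB2BGR)); np.save(f'pics/{f}.npy',m,allow_pickle=True)
    return im,m
def load(f): return cv2.imread(f'pics/{f}.png'),np.load(f'pics/{f}.npy',allow_pickle=True).item()
def K(m): return np.array([[m['fx'],0,m['cx']],[0,m['fy'],m['cy']],[0,0,1.]])
def ray(m,p):
    u=cv2.undistortPoints(np.array([[p]],float),K(m),np.array(m['D'],float))[0,0]
    T=np.array(m['T']); d=T[:3,:3]@np.array([u[0],-u[1],-1]); return T[:3,3],d/np.linalg.norm(d)
def atz(m,p,z):
    o,d=ray(m,p); return (o+d*(z-o[2])/d[2]).round(1)
def tri(*mp):
    A=np.zeros((3,3));b=np.zeros(3)
    for m,p in mp:
        o,d=ray(m,p);P=np.eye(3)-np.outer(d,d);A+=P;b+=P@o
    x=np.linalg.solve(A,b); r=[np.linalg.norm((np.eye(3)-np.outer(ray(m,p)[1],ray(m,p)[1]))@(x-ray(m,p)[0])) for m,p in mp]
    return x.round(1),np.round(r,1)
def proj(m,P):
    T=np.array(m['T']); c=(np.atleast_2d(P)-T[:3,3])@T[:3,:3]; c=c*[1,-1,-1]
    return cv2.projectPoints(c,np.zeros(3),np.zeros(3),K(m),np.array(m['D'],float))[0][:,0].round(1)
def crop(f,x0,y0,x1,y1,s,out):
    cv2.imwrite(f'pics/{out}.png',cv2.resize(load(f)[0][y0:y1,x0:x1],None,fx=s,fy=s,interpolation=cv2.INTER_CUBIC))
def go(P,Rt=None,yaw=None):
    s=arm.observe(); r=R.from_quat(s['eef_rot']); print('t',s['t'],'shift/150',(r.inv().apply(np.array(P)-s['position'])/150).round(4))
E
python3 - <<'E'
from h import *
a,m=snap('top','top0');b,n=snap('scene','sc0')
for q in (m,n): print(np.array(q['T']).round(2).tolist(),q['fx'])
s=arm.observe(); print(s); print(R.from_quat(s['eef_rot']).as_matrix().round(3))
print(np.array(arm.camera_model('wrist')['T']).round(2).tolist())
E
```

```text
pics
[[-0.01, 0.98, -0.18, 353.26], [-1.0, -0.01, 0.0, -10.19], [0.0, 0.18, 0.98, 1069.73], [0.0, 0.0, 0.0, 1.0]] 517.0834021186238
[[-0.7, 0.5, -0.51, 8.24], [-0.71, -0.47, 0.52, 553.15], [0.01, 0.73, 0.69, 758.19], [0.0, 0.0, 0.0, 1.0]] 395.67989435103607
{'t': 0.1, 'joint_pos': array([-1.55310749e+00,  1.58984892e-01,  1.59812891e+00,  5.07439040e-06,
        1.38623103e+00, -2.10094807e-01]), 'qd': array([ 0.00020541, -0.00366196, -0.00250583, -0.00079275, -0.00111684,
       -0.00119622]), 'joint_torque': array([ 1.83658099e-04, -3.96987712e+01, -3.32337713e+01, -1.43367529e-04,
        4.16785420e-03,  3.06666402e-05]), 'position': array([ 129.8199246 , -559.59935913,  241.40467382]), 'eef_rot': array([ 9.93521006e-01,  1.13645252e-01,  8.66349023e-05, -8.71801672e-04]), 'wrist_force': array([ 0.01244252, -0.6500648 , -0.98468091]), 'wrist_torque': array([-0.03933848,  0.02452814, -0.00227794]), 'gripper_force': 0.0, 'gripper_width': 1.0011366719222137}
[[ 0.974  0.226 -0.   ]
 [ 0.226 -0.974  0.002]
 [ 0.    -0.002 -1.   ]]
[[0.23, 0.93, 0.28, 199.53], [-0.97, 0.22, 0.06, -543.84], [-0.0, -0.28, 0.96, 374.14], [0.0, 0.0, 0.0, 1.0]]
```

View pics/top0.png

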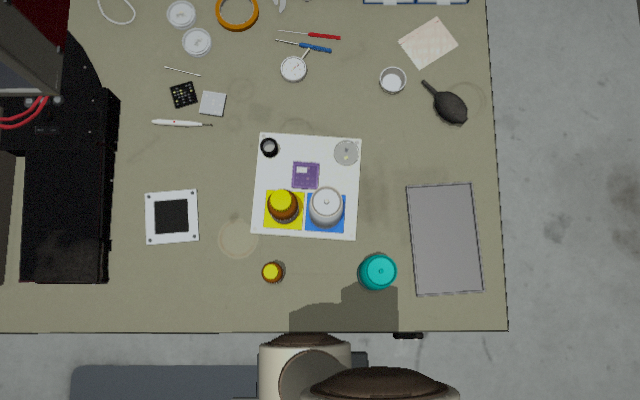

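View pics/sc0.png

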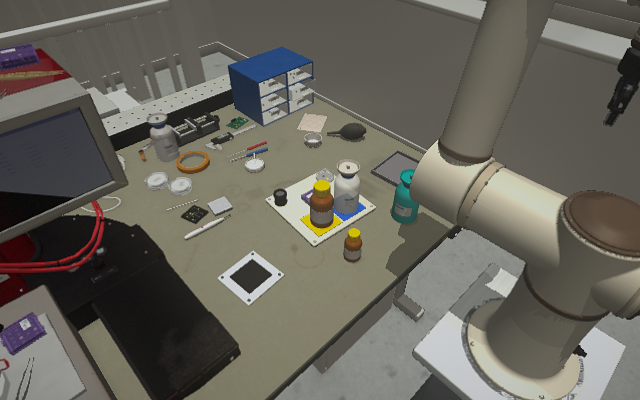

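Candidates: the amber bottle is at top (283,205), with the small look-alike at (272,272). The white bottle is at (326,207), with the turquoise one at (377,272) and a grey one far off in scene (163,138). The chip box is at (305,175), and the other purple boxes are off the bench at scene (20,335) and (15,55). I choose the three on the board. The tray is on the right (445,238) and the plate on the left (172,216).

```bash
python3 - <<'E'
from h import *
crop('top0',240,125,370,245,6,'c1')
a=cv2.resize(load('top0')[0][180:250,138:206],None,fx=6,fy=6,interpolation=2)
b=cv2.resize(load('top0')[0][175:305,400:490],None,fx=3.23,fy=3.23,interpolation=2)
b=cv2.copyMakeBorder(b,0,max(0,420-b.shape[0]),0,0,0)[:420]
cv2.imwrite('pics/c2.png',np.hstack([a,b]))
crop('sc0',260,150,390,250,6,'c3')
E
```

```text
(no output)
```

View pics/c1.png

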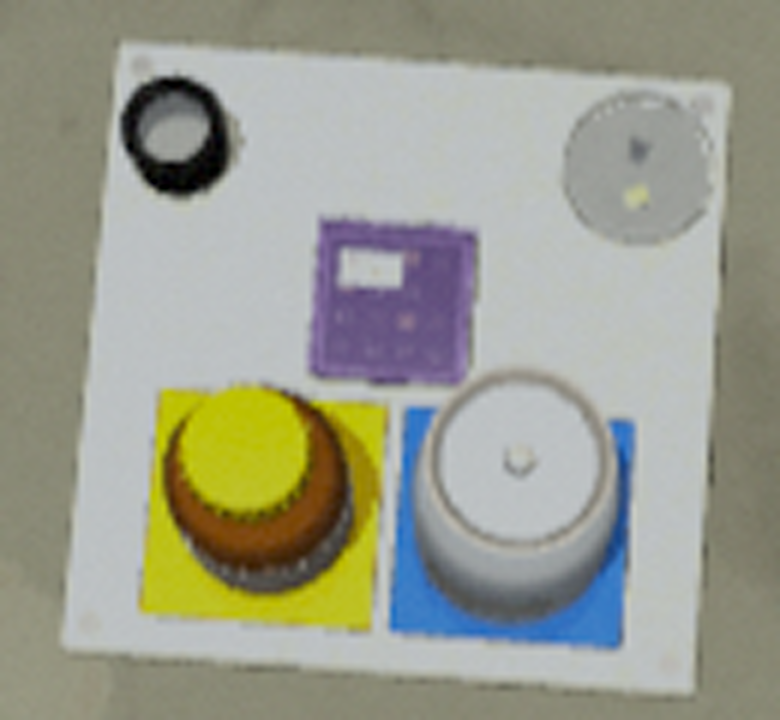

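View pics/c2.png

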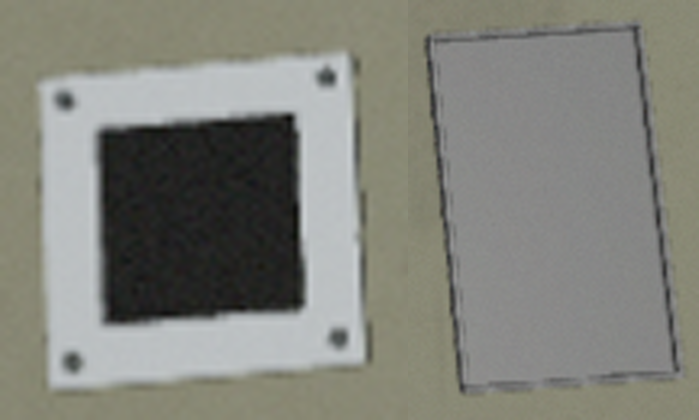

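View pics/c3.png

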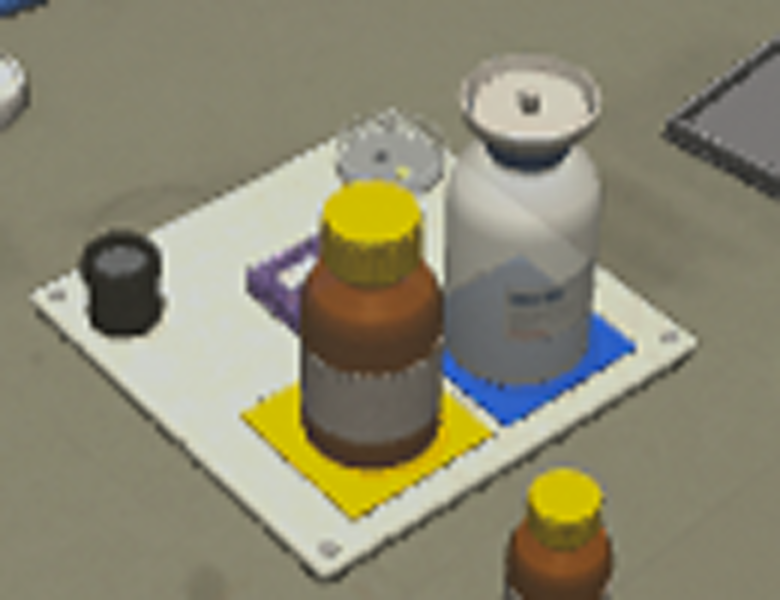

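The crops show: in c1 the yellow cap centre is at (244,450), the white top centre at (525,460) and the chip box spans (312..477, 217..383). In c2 the pad corners are about (98,130), (295,115), (303,308) and (105,324). In c3 the cap is at (373,212) and the white top at (531,103). Both bottles on the coasters match the descriptions.

```bash
python3 - <<'E'
from h import *
_,m=load('top0');_,n=load('sc0')
C=lambda p,s,o: (np.array(p,float)+.5)/s-.5+np.array(o)
T=lambda p:C(p,6,(240,125)); S=lambda p:C(p,6,(260,150)); P=lambda p:C(p,6,(138,180)); Q=lambda p:C(p,3.23,(400,175))
def quad(name,pts,f,z):
    X=np.array([atz(m,f(p),z) for p in pts])[:,:2]; c=X.mean(0)
    ax=(X[0]-X[3]+X[1]-X[2])/2; ay=(X[0]-X[1]+X[3]-X[2])/2
    print(name,c.round(1),'len x,y',np.linalg.norm(ax).round(1),np.linalg.norm(ay).round(1),'yaw',np.degrees(np.arctan2(ax[1],ax[0])).round(1),np.degrees(np.arctan2(-ay[0],ay[1])).round(1))
quad('board',[(121,42),(730,85),(693,692),(62,652)],T,10)
quad('yel',[(160,392),(389,405),(372,630),(141,611)],T,13)
quad('blue',[(406,407),(635,420),(622,648),(389,630)],T,13)
quad('chip',[(320,217),(477,230),(467,381),(312,373)],T,23)
quad('pad',[(98,130),(295,115),(303,308),(105,324)],P,8)
quad('plate',[(38,80),(350,52),(370,362),(50,390)],P,6)
quad('tray',[(20,37),(229,27),(271,374),(56,391)],Q,14)
print('cap',tri((m,T((244,450))),(n,S((373,209)))),'at135',atz(m,T((244,450)),135))
print('white',tri((m,T((525,461))),(n,S((531,104)))),'at152',atz(m,T((525,461)),152))
# heights: plate/pad, board corners, tray from two views
print('board BL',tri((m,T((62,652))),(n,S((325,578)))),'TL',tri((m,T((121,42))),(n,S((32,295)))))
print('yel BL',tri((m,T((141,611))),(n,S((355,520)))))
print('chip TL',tri((m,T((320,217))),(n,S((248,268)))))
print('loupe',atz(m,T((175,130)),46),'dish',atz(m,T((638,168)),22))
print('small amber',atz(m,(272,270),80),'turq',atz(m,(378,271),150))
E
```

```text
board [580.4   6.1] len x,y 217.8 217.0 yaw -4.6 -4.2
yel [528.4  53.2] len x,y 77.9 79.7 yaw -4.3 -4.3
blue [522.  -32.2] len x,y 78.9 79.9 yaw -4.3 -4.2
chip [599.7   8.5] len x,y 54.6 54.2 yaw -3.4 -4.3
pad [516.4 288.2] len x,y 68.1 68.6 yaw 4.6 4.2
plate [516.4 288.2] len x,y 109.4 110.0 yaw 5.4 4.8
tray [ 467.1 -276.2] len x,y 224.1 135.8 yaw 3.6 3.2
cap (array([526.5,  52.7, 136.2]), array([0.3, 0.3])) at135 [526.4  52.6 135. ]
white (array([520.9, -33. , 146.2]), array([0.4, 0.4])) at152 [519.5 -33.1 152. ]
board BL (array([480.2, 123.8,   6.5]), array([0.5, 0.5])) TL (array([698.4, 106.1,   7.9]), array([0.2, 0.2]))
yel BL (array([493. ,  95.8,  10.5]), array([0.4, 0.4]))
chip TL (array([628.7,  34. ,  25.5]), array([0.1, 0.1]))
loupe [654.4  82.9  46. ] dish [646.8 -76.8  22. ]
small amber [400.6  71.1  80. ] turq [ 394.4 -121.9  150. ]
```

Request:
drive_tool:
  motion:
    - [[1,-1,0,0,0,0.0363,0.9],[1,-1,0,0,0,0.0363,0.9],[1,-1,0,0,0,0.0363,0.9],[1,-1,0,0,0,0.0363,0.9],[1,-1,0,0,0,0.0363,0.9],[1,-1,0,0,0,0.0363,0.9],[1,-1,0,0,0,0.0363,0.9],[1,-1,0,0,0,0.0363,0.9]]
  grip_force: 35

```text
t: 0.9
position: [241.3, -381.4, 242.3]
eef_rot: [1.0, -0.001, -0.0, 0.0]
wrist_force: [0.0, -0.8, -0.2]
gripper_width: 0.899
gripper_force: 0.0
```

Request:
drive_tool:
  motion:
    - [[1,-1,0,0,0,0,0.9],[1,-1,0,0,0,0,0.9],[1,-1,0,0,0,0,0.9],[1,-1,0,0,0,0,0.9],[1,-1,0,0,0,0,0.9],[1,-1,0,0,0,0,0.9],[1,-1,0,0,0,0,0.9],[1,-1,0,0,0,0,0.9]]

```text
t: 1.7
position: [391.2, -231.8, 242.2]
eef_rot: [1.0, -0.001, -0.0, 0.0]
wrist_force: [-0.0, -0.2, 0.4]
gripper_width: 0.899
gripper_force: 0.0
```

Request:
drive_tool:
  motion:
    - [[0.6,-0.9,0,0,0,0,0.9],[0.6,-0.9,0,0,0,0,0.9],[0.6,-0.9,0,0,0,0,0.9],[0.6,-0.9,0,0,0,0,0.9],[0.6,-0.9,0,0,0,0,0.9],[0.6,-0.9,0,0,0,0,0.9],[0.6,-0.9,0,0,0,0,0.9],[0.6,-0.9,0,0,0,0,0.9]]

```text
t: 2.5
position: [481.6, -96.7, 242.3]
eef_rot: [1.0, -0.001, -0.0, 0.0]
wrist_force: [0.2, -0.5, 0.1]
gripper_width: 0.904
gripper_force: 0.0
```

```bash
python3 - <<'E'
from h import *
s=arm.observe(); im,m=snap('wrist','w1'); print(s['position'],s['joint_pos'].round(2)); go([521,-33,200])
print(proj(m,[[521,-33,152],[526.5,52.7,135],[600,8.5,23],[523,-33,13],[528,53,13]]))
E
```

```text
[481.63033184 -96.65642843 242.34130171] [-0.44 -0.06  1.83 -0.    1.38  1.13]
t 2.55 shift/150 [ 0.261  -0.4234  0.2823]
[[242.2 161.7]
 [148.8 153.1]
 [231.9  79. ]
 [271.8 144.4]
 [204.8 140.9]]
```

View pics/w1.png

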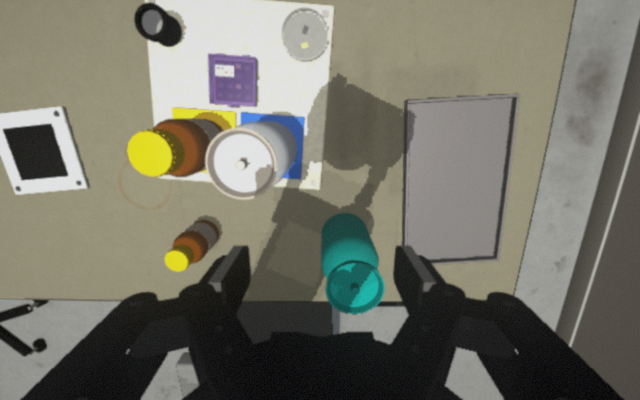

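The wrist view shows the white top at (244,161), the cap at (149,154) and the chip box at (233,80), all as predicted. The white-bottle position is confirmed, so I go in.

Request:
drive_tool:
  motion:
    - [[0.262,-0.424,0,0,0,0,0.9],[0.262,-0.424,0,0,0,0,0.9],[0.262,-0.424,0,0,0,0,0.9],[0.262,-0.424,0.2,0,0,0,0.9],[0.262,-0.424,0.4,0,0,0,0.9],[0.262,-0.424,0.55,0,0,0,0.9],[0.262,-0.424,0.65,0,0,0,0.9],[0.262,-0.424,0.715,0,0,0,0.9],[0.262,-0.424,0.715,0,0,0,0.9]]

```text
t: 3.45
position: [520.3, -32.2, 133.8]
eef_rot: [1.0, -0.001, -0.001, -0.0]
wrist_force: [-0.1, -0.1, 0.4]
gripper_width: 0.9
gripper_force: 0.0
```

Request:
drive_tool:
  motion:
    - [[0,0,0,0,0,0,0.6],[0,0,0,0,0,0,0.5],[0,0,0,0,0,0,0.5],[0,0,0,0,0,0,0.5],[0,0,0,0,0,0,0.5],[0,0,0,0,0,0,0.5],[0,0,0,0,0,0,0.5]]

```text
t: 4.15
position: [522.5, -31.9, 136.6]
eef_rot: [1.0, -0.0, 0.001, 0.0]
wrist_force: [-0.7, -0.3, 6.3]
gripper_width: 0.639
gripper_force: 37.2
```

Request:
drive_tool:
  motion:
    - [[0,0,-0.03,0,0,0,0.5],[0,0,-0.06,0,0,0,0.5],[0,0,-0.1,0,0,0,0.5],[0,0,-0.15,0,0,0,0.5],[0,0,-0.2,0,0,0,0.5],[0,0,-0.2,0,0,0,0.5],[0,0,-0.2,0,0,0,0.5]]

```text
t: 4.85
position: [521.6, -31.7, 165.4]
eef_rot: [1.0, -0.0, 0.0, 0.0]
wrist_force: [-0.3, -0.2, -3.6]
gripper_width: 0.643
gripper_force: 37.6
```

```bash
python3 - <<'E'
from h import *
s=arm.observe();print(s['gripper_width'],s['gripper_force'],s['wrist_force']); snap('scene','s1'); crop('s1',280,90,440,250,3.5,'s1c')
E
```

```text
0.6434553381337161 37.55055971327238 [-0.2748718  -0.2258421  -3.63046267]
```

View pics/s1c.png

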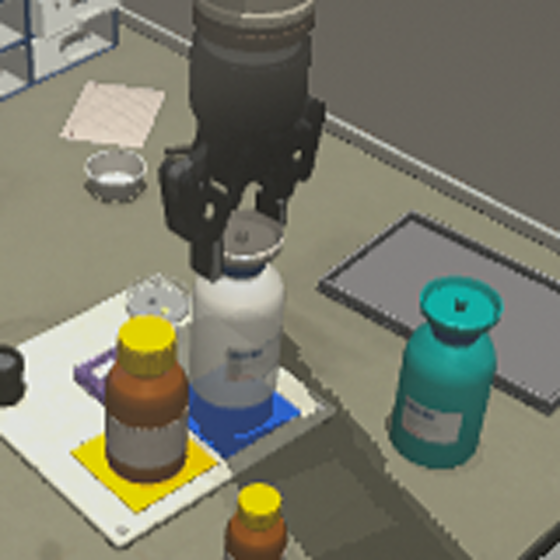

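The bottle is held upright just off the coaster, and nothing else has moved. I carry it to the tray.

Request:
drive_tool:
  motion:
    - [[0,0,-0.15,0,0,0,0.5],[0,0,-0.3,0,0,0,0.5],[0,0,-0.45,0,0,0,0.5],[0,0.05,-0.5,0,0,0,0.5],[0,0.15,-0.5,0,0,0,0.5],[-0.02,0.3,-0.5,0,0,0,0.5],[-0.04,0.45,-0.5,0,0,0,0.5],[-0.06,0.6,-0.5,0,0,0,0.5],[-0.08,0.75,-0.5,0,0,0,0.5],[-0.1,0.88,-0.5,0,0,0,0.5],[-0.1,0.88,-0.5,0,0,0,0.5]]
  grip_force: 45

```text
t: 6.0
position: [505.0, -166.6, 238.0]
eef_rot: [1.0, -0.002, -0.002, -0.0]
wrist_force: [0.2, 0.5, -3.8]
gripper_width: 0.637
gripper_force: 48.4
```

Request:
drive_tool:
  motion:
    - [[-0.05,0.06,0,0,0,0,0.5],[-0.13,0.16,0,0,0,0,0.5],[-0.23,0.28,0,0,0,0,0.5],[-0.33,0.4,0,0,0,0,0.5],[-0.43,0.52,0,0,0,0,0.5],[-0.53,0.64,0,0,0,0,0.5],[-0.6,0.72,0,0,0,0,0.5],[-0.633,0.753,0,0,0,0,0.5],[-0.633,0.753,0,0,0,0,0.5],[-0.633,0.753,0.1,0,0,0,0.5],[-0.633,0.753,0.3,0,0,0,0.5],[-0.633,0.753,0.5,0,0,0,0.5]]

```text
t: 7.2
position: [412.3, -276.0, 164.6]
eef_rot: [1.0, 0.0, 0.001, 0.0]
wrist_force: [-0.2, 0.8, -3.3]
gripper_width: 0.64
gripper_force: 48.5
```

Request:
drive_tool:
  motion:
    - [[0,0.015,0.1,0,0,0,0.5],[0,0.015,0.17,0,0,0,0.5],[0,0.015,0.2,0,0,0,0.5],[0,0.015,0.21,0,0,0,0.5],[0,0.015,0.22,0,0,0,0.5],[0,0.015,0.22,0,0,0,0.5]]

```text
t: 7.8
position: [411.9, -279.1, 132.8]
eef_rot: [1.0, -0.0, 0.001, 0.001]
wrist_force: [-0.2, 0.0, -2.8]
gripper_width: 0.644
gripper_force: 48.6
```

Request:
drive_tool:
  motion:
    - [[0,0,0.01,0,0,0,0.5],[0,0,0.02,0,0,0,0.5],[0,0,0.025,0,0,0,0.5],[0,0,0.03,0,0,0,0.5],[0,0,0.03,0,0,0,0.5]]

```text
t: 8.3
position: [411.6, -278.8, 127.8]
eef_rot: [1.0, -0.0, 0.0, 0.0]
wrist_force: [0.0, 1.1, -0.4]
gripper_width: 0.639
gripper_force: 48.8
```

Request:
drive_tool:
  motion:
    - [[0,0,0.005,0,0,0,0.5],[0,0,0.005,0,0,0,0.6],[0,0,0.005,0,0,0,0.75],[0,0,0.005,0,0,0,0.9],[0,0,0.005,0,0,0,0.9],[0,0,0.005,0,0,0,0.9]]

```text
t: 8.9
position: [411.4, -278.8, 126.7]
eef_rot: [1.0, -0.0, -0.0, 0.0]
wrist_force: [1.2, 0.5, -0.2]
gripper_width: 0.902
gripper_force: 0.0
```

Request:
drive_tool:
  motion:
    - [[0,0,-0.1,0,0,0,0.9],[0,0,-0.3,0,0,0,0.9],[0,0,-0.6,0,0,0,0.9],[0,0,-0.75,0,0,0,0.9],[0.6,-0.9,-0.75,0,0,0,0.6],[0.6,-0.9,-0.75,0,0,0,0.6],[0.6,-0.9,-0.75,0,0,0,0.6],[0.6,-0.9,-0.75,0,0,0,0.6],[0.6,-0.9,-0.75,0,0,0,0.6],[0.6,-0.9,-0.75,0,0,0,0.6]]

```text
t: 9.9
position: [501.0, -144.6, 239.1]
eef_rot: [1.0, -0.0, -0.0, 0.0]
wrist_force: [0.6, 0.0, 0.2]
gripper_width: 0.602
gripper_force: 0.0
```

```bash
python3 - <<'E'
from h import *
s=arm.observe();print(s['position'],s['joint_pos'].round(2)); _,m=snap('wrist','w2');snap('top','t2'); go([526.5,52.7,220]); print(proj(m,[[526.5,52.7,135]]))
a=load('w2')[0];b=load('t2')[0][170:310,395:500];cv2.imwrite('pics/w2t.png',np.hstack([cv2.resize(a,None,fx=.8,fy=.8),cv2.resize(b,(240,320))]))
E
```

```text
[ 501.04389823 -144.60463096  239.10108623] [-0.51  0.02  1.75 -0.    1.37  1.06]
t 10.0 shift/150 [ 0.1683 -1.3197  0.1272]
[[ 97.1 175.7]]
```

View pics/w2t.png

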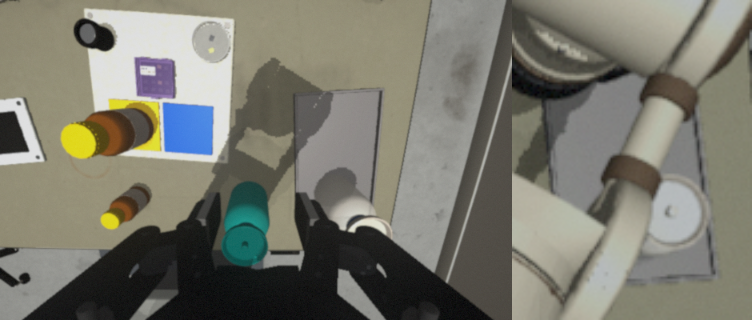

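White stands in the tray, and cap and coaster are as expected. The amber bottle is next.

Request:
drive_tool:
  motion:
    - [[0.1,-0.75,0,0,0,0,0.7],[0.1,-0.75,0,0,0,0,0.7],[0.1,-0.75,0,0,0,0,0.7],[0.1,-0.75,0,0,0,0,0.7],[0.1,-0.75,0,0,0,0,0.7]]

```text
t: 10.5
position: [516.4, -32.8, 239.4]
eef_rot: [1.0, -0.001, 0.0, 0.0]
wrist_force: [-0.0, 0.1, -0.3]
gripper_width: 0.702
gripper_force: 0.0
```

Request:
drive_tool:
  motion:
    - [[0.07,-0.57,0,0,0,0,0.7],[0.07,-0.57,0,0,0,0,0.7],[0.07,-0.57,0.0,0,0,0,0.7],[0.07,-0.57,0.2,0,0,0,0.7],[0.07,-0.57,0.4,0,0,0,0.7],[0.07,-0.57,0.6,0,0,0,0.7],[0.07,-0.57,0.75,0,0,0,0.7],[0.07,-0.57,0.84,0,0,0,0.7],[0.07,-0.57,0.84,0,0,0,0.7]]

```text
t: 11.4
position: [525.8, 52.7, 111.4]
eef_rot: [1.0, -0.001, -0.002, -0.0]
wrist_force: [-1.0, -0.9, -0.6]
gripper_width: 0.704
gripper_force: 0.0
```

Request:
drive_tool:
  motion:
    - [[0,0,0,0,0,0,0.5],[0,0,0,0,0,0,0.35],[0,0,0,0,0,0,0.3],[0,0,0,0,0,0,0.3],[0,0,0,0,0,0,0.3],[0,0,0,0,0,0,0.3],[0,0,0,0,0,0,0.3]]
  grip_force: 40

```text
t: 12.1
position: [528.4, 53.7, 114.9]
eef_rot: [1.0, -0.0, 0.002, 0.001]
wrist_force: [0.3, -3.0, 6.7]
gripper_width: 0.453
gripper_force: 41.2
```

Request:
drive_tool:
  motion:
    - [[0,0,-0.03,0,0,0,0.3],[0,0,-0.1,0,0,0,0.3],[0,0,-0.25,0,0,0,0.3],[0,0,-0.45,0,0,0,0.3],[0,0,-0.65,0,0,0,0.3],[0,0.08,-0.75,0,0,0,0.3],[0,0.2,-0.75,0,0,0,0.3],[0,0.35,-0.75,0,0,0,0.3],[0,0.5,-0.75,0,0,0,0.3],[0,0.65,-0.75,0,0,0,0.3],[0,0.8,-0.75,0,0,0,0.3],[0,0.95,-0.75,0,0,0,0.3]]

```text
t: 13.3
position: [526.1, -89.6, 225.0]
eef_rot: [1.0, -0.0, -0.001, -0.0]
wrist_force: [0.6, -0.7, -2.3]
gripper_width: 0.453
gripper_force: 40.8
```

Request:
drive_tool:
  motion:
    - [[0,0.15,0,0,0,0,0.3],[0,0.3,0,0,0,0,0.3],[0,0.45,0,0,0,0,0.3],[0,0.6,0,0,0,0,0.3],[0,0.75,0,0,0,0,0.3],[0,0.88,0,0,0,0,0.3],[0,0.98,0,0,0,0,0.3],[0,1,0,0,0,0,0.3],[0,1,0,0,0,0,0.3]]

```text
t: 14.2
position: [526.8, -238.4, 225.5]
eef_rot: [1.0, -0.0, -0.0, -0.0]
wrist_force: [-0.3, 0.6, -2.7]
gripper_width: 0.452
gripper_force: 40.9
```

Request:
drive_tool:
  motion:
    - [[-0.03,0.15,0,0,0,0,0.3],[-0.03,0.23,0,0,0,0,0.3],[-0.03,0.23,0.1,0,0,0,0.3],[-0.03,0.23,0.25,0,0,0,0.3],[-0.03,0.23,0.4,0,0,0,0.3],[-0.03,0.23,0.55,0,0,0,0.3],[-0.03,0.23,0.67,0,0,0,0.3],[-0.03,0.23,0.73,0,0,0,0.3],[-0.03,0.23,0.76,0,0,0,0.3],[-0.03,0.23,0.77,0,0,0,0.3],[-0.03,0.23,0.77,0,0,0,0.3]]

```text
t: 15.3
position: [522.9, -272.9, 111.0]
eef_rot: [1.0, -0.0, 0.001, 0.0]
wrist_force: [0.1, 0.1, -2.4]
gripper_width: 0.453
gripper_force: 41.2
```

Request:
drive_tool:
  motion:
    - [[0,0,0.01,0,0,0,0.3],[0,0,0.02,0,0,0,0.3],[0,0,0.025,0,0,0,0.3],[0,0,0.028,0,0,0,0.3],[0,0,0.028,0,0,0,0.3]]

```text
t: 15.8
position: [522.4, -272.8, 106.1]
eef_rot: [1.0, -0.0, 0.0, 0.0]
wrist_force: [0.1, -0.1, -3.8]
gripper_width: 0.455
gripper_force: 41.2
```

Request:
drive_tool:
  motion:
    - [[0,0,0.007,0,0,0,0.3],[0,0,0.014,0,0,0,0.3],[0,0,0.014,0,0,0,0.3],[0,0,0.014,0,0,0,0.3]]

```text
t: 16.2
position: [523.1, -273.2, 105.9]
eef_rot: [1.0, -0.0, 0.001, 0.0]
wrist_force: [-2.4, 2.5, 7.3]
gripper_width: 0.454
gripper_force: 42.1
```

Contact. I release and back off towards the chip box.

Request:
drive_tool:
  motion:
    - [[0,0,0.01,0,0,0,0.35],[0,0,0.008,0,0,0,0.5],[0,0,0.008,0,0,0,0.65],[0,0,0.008,0,0,0,0.7],[0,0,-0.1,0,0,0,0.7],[0,0,-0.3,0,0,0,0.7],[0,0,-0.6,0,0,0,0.7],[0,0,-0.9,0,0,0,0.7],[0,-0.3,-0.95,0,0,0,0.8],[0,-0.7,-0.95,0,0,0,0.85],[0,-0.97,-0.95,0,0,0,0.85],[0,-0.97,-0.95,0,0,0,0.85]]

```text
t: 17.4
position: [522.5, -122.3, 247.9]
eef_rot: [1.0, 0.003, 0.001, -0.001]
wrist_force: [0.6, -1.5, 0.5]
gripper_width: 0.849
gripper_force: 0.0
```

Request:
drive_tool:
  motion:
    - [[0,-0.3,0,0,0,0,0.85],[0,-0.6,0,0,0,0,0.85],[0,-0.9,0,0,0,0,0.85],[0,-0.9,0,0,0,0,0.85],[0,-0.9,0,0,0,0,0.85],[0,-0.9,0,0,0,0,0.85]]

```text
t: 18.0
position: [522.8, 6.4, 247.0]
eef_rot: [1.0, -0.001, 0.0, 0.0]
wrist_force: [0.3, 0.2, 0.6]
gripper_width: 0.853
gripper_force: 0.0
```

```bash
python3 - <<'E'
from h import *
s=arm.observe();print(s['position']); _,m=snap('wrist','w3');snap('top','t3')
q=proj(m,[[600,8.5,23]])[0];print(q); 
x,y=q.astype(int); x0,y0=max(0,x-60),max(0,y-50); print(x0,y0)
a=cv2.resize(load('w3')[0][y0:y0+100,x0:x0+100],(500,500),interpolation=2)
b=cv2.resize(load('t3')[0][170:310,395:500],(300,500),interpolation=2)
cv2.imwrite('pics/w3t.png',np.hstack([a,b]))
E
```

```text
[522.84777807   6.38496894 247.00234761]
[319.6 115.2]
259 65
```

View pics/w3t.png

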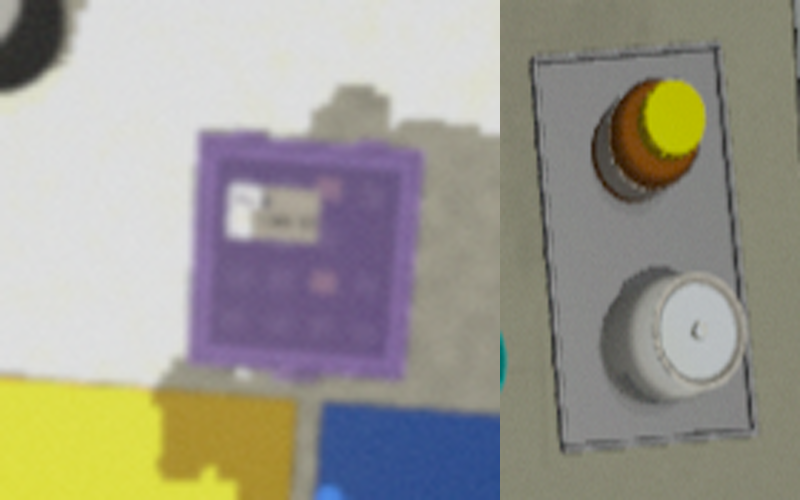

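Both bottles stand upright in the tray. The chip box corners in the crop are (198,130), (424,152), (405,380) and (188,362).

```bash
python3 - <<'E'
from h import *
_,m=load('w3');_,n=load('top0')
W=lambda p:(np.array(p)+.5)/5-.5+np.array([259,65])
T=lambda p:(np.array(p)+.5)/6-.5+np.array([240,125])
w=[(198,130),(424,152),(405,380),(188,362)];t=[(320,217),(477,230),(467,381),(312,373)]
print('cam',np.array(m['T'])[:3,3])
X=np.array([atz(m,W(p),23) for p in w]);print(X,X.mean(0))
for a,b in zip(w,t): print(tri((m,W(a)),(n,T(b))))
ax=(X[0]-X[3]+X[1]-X[2])/2; ay=(X[0]-X[1]+X[3]-X[2])/2
print(np.linalg.norm(ax),np.linalg.norm(ay),np.degrees([np.arctan2(ax[1],ax[0]),np.arctan2(-ay[0],ay[1])]))
E
```

```text
cam [594.32825471   6.0982952  379.74100653]
[[628.4  34.1  23. ]
 [623.4 -20.3  23. ]
 [569.3 -16.6  23. ]
 [573.8  37.9  23. ]] [598.725   8.775  23.   ]
(array([627.9,  33.8,  28.8]), array([0.1, 0.1]))
(array([623. , -20.1,  28.5]), array([0.2, 0.2]))
(array([569.7, -16.4,  28.7]), array([0.2, 0.2]))
(array([573.8,  37.3,  24.5]), array([0.5, 0.5]))
54.47921622050011 54.65679280748186 [-3.94699521 -4.98563289]
```

Request:
drive_tool:
  motion:
    - [[0.508,-0.016,0,0,0,0.0122,0.75],[0.508,-0.016,0,0,0,0.0122,0.75],[0.508,-0.016,0.2,0,0,0.0122,0.75],[0.508,-0.016,0.5,0,0,0.0122,0.75],[0.508,-0.016,0.8,0,0,0.0122,0.75],[0.508,-0.016,1,0,0,0.0122,0.75],[0.508,-0.016,1,0,0,0.0122,0.75]]

```text
t: 18.8
position: [594.7, 9.5, 91.0]
eef_rot: [0.999, -0.039, -0.005, -0.001]
wrist_force: [0.0, 0.4, -0.0]
gripper_width: 0.75
gripper_force: 0.0
```

Request:
drive_tool:
  motion:
    - [[0,0,0.2,0,0,0,0.75],[0,0,0.3,0,0,0,0.75],[0,0,0.4,0,0,0,0.75],[0,0,0.46,0,0,0,0.75],[0,0,0.46,0,0,0,0.75]]

```text
t: 19.3
position: [598.1, 10.1, 26.7]
eef_rot: [0.999, -0.039, -0.001, -0.0]
wrist_force: [-0.8, -0.3, -0.1]
gripper_width: 0.75
gripper_force: 0.0
```

```bash
python3 - <<'E'
from h import *
s=arm.observe();print(s['position'],R.from_quat(s['eef_rot']).as_euler('xyz',True),s['wrist_force'].round(1),s['joint_pos'].round(2)); snap('wrist','w4')
E
```

```text
[598.11153086  10.06056461  26.67790897] [-1.79990615e+02  1.04032903e-01 -4.41531786e+00] [-0.8 -0.3 -0.1] [-0.18  0.47  1.67 -0.    1.    1.46]
```

View pics/w4.png

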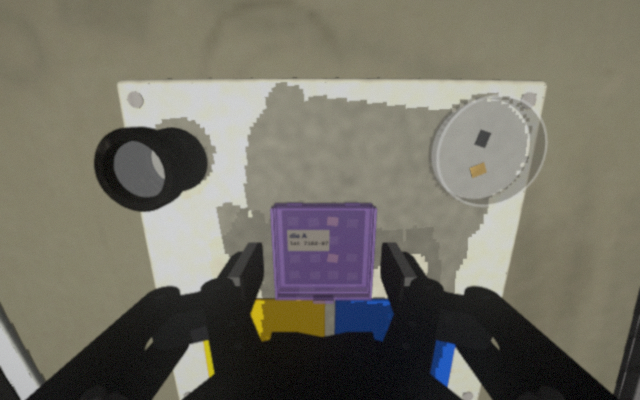

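The fingers straddle the box (272–377) with the pads at about 262 and 382, and the yaw matches. I shift about 1 mm to the right and feel downward.

Request:
drive_tool:
  motion:
    - [[0,0.008,0,0,0,0,0.74],[0,0.008,0.02,0,0,0,0.72],[0,0.008,0.035,0,0,0,0.72],[0,0.008,0.035,0,0,0,0.72]]

```text
t: 19.75
position: [598.5, 8.9, 22.1]
eef_rot: [0.999, -0.038, -0.0, -0.0]
wrist_force: [-1.2, 0.3, 0.4]
gripper_width: 0.716
gripper_force: 0.0
```

Request:
drive_tool:
  motion:
    - [[0,0,0.01,0,0,0,0.72],[0,0,0.015,0,0,0,0.72],[0,0,0.015,0,0,0,0.72]]

```text
t: 20.05
position: [598.6, 8.9, 19.9]
eef_rot: [0.999, -0.038, -0.0, -0.0]
wrist_force: [0.2, 1.2, -0.3]
gripper_width: 0.723
gripper_force: 0.0
```

Request:
drive_tool:
  motion:
    - [[0,0,0.01,0,0,0,0.72],[0,0,0.015,0,0,0,0.72],[0,0,0.015,0,0,0,0.72]]

```text
t: 20.35
position: [598.5, 8.9, 17.6]
eef_rot: [0.999, -0.038, -0.0, -0.0]
wrist_force: [0.5, 0.9, -0.3]
gripper_width: 0.718
gripper_force: 0.0
```

Request:
drive_tool:
  motion:
    - [[0,0,0.008,0,0,0,0.72],[0,0,0.013,0,0,0,0.72],[0,0,0.013,0,0,0,0.72]]

```text
t: 20.65
position: [598.7, 8.8, 15.8]
eef_rot: [0.999, -0.038, 0.0, -0.0]
wrist_force: [-0.1, -0.2, 0.6]
gripper_width: 0.719
gripper_force: 0.0
```

Request:
drive_tool:
  motion:
    - [[0,0,0,0,0,0,0.69],[0,0,0,0,0,0,0.66],[0,0,0,0,0,0,0.63],[0,0,0,0,0,0,0.6],[0,0,0,0,0,0,0.58],[0,0,0,0,0,0,0.55]]
  grip_force: 22

```text
t: 21.25
position: [599.7, 8.6, 17.1]
eef_rot: [0.999, -0.038, 0.001, 0.0]
wrist_force: [-0.9, -0.4, 6.7]
gripper_width: 0.645
gripper_force: 26.9
```

Request:
drive_tool:
  motion:
    - [[0,0,-0.03,0,0,0,0.55],[0,0,-0.1,0,0,0,0.55],[0,0,-0.25,0,0,0,0.55],[0,0,-0.45,0,0,0,0.55],[0,0,-0.6,0,0,0,0.55],[-0.08,-0.1,-0.6,0,0,-0.01,0.55],[-0.2,-0.3,-0.6,0,0,-0.025,0.55],[-0.35,-0.55,-0.6,0,0,-0.025,0.55],[-0.5,-0.8,-0.6,0,0,-0.025,0.55],[-0.6,-0.95,-0.6,0,0,-0.025,0.55],[-0.6,-0.95,-0.6,0,0,-0.025,0.55]]

```text
t: 22.35
position: [517.7, 160.6, 105.9]
eef_rot: [0.999, 0.042, -0.001, -0.0]
wrist_force: [0.8, 0.7, 0.7]
gripper_width: 0.644
gripper_force: 23.5
```

```bash
python3 - <<'E'
from h import *
s=arm.observe();print(s['position'],R.from_quat(s['eef_rot']).as_euler('xyz',True),s['wrist_force'].round(1),s['gripper_width'],s['gripper_force']); _,m=snap('wrist','w5');go([516.4,288.2,60])
q=proj(m,[[516.4,288.2,8]])[0].astype(int);print(q)
E
```

```text
[517.7166873  160.63692675 105.89132666] [-1.79953824e+02  7.69006071e-02  4.82116473e+00] [0.8 0.7 0.7] 0.6436361556690604 23.506502509117126
t 22.4 shift/150 [ 0.0541 -0.8591  0.3074]
[174 194]
```

View pics/w5.png

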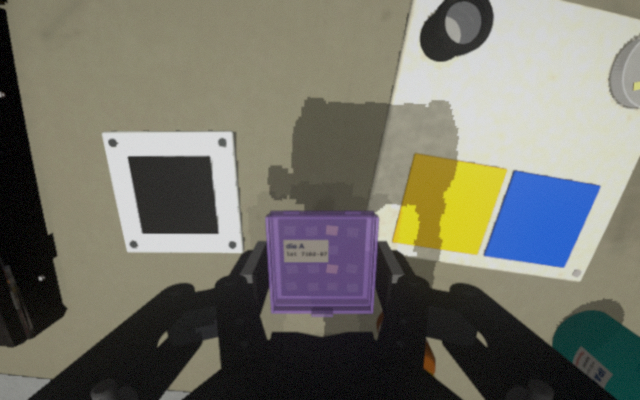

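The box is held level, with the pad at (128..218,157..234). I refine the pad, box and coasters from this view.

```bash
python3 - <<'E'
from h import *
_,m=load('w5')
def quad(name,pts,z):
    X=np.array([atz(m,p,z) for p in pts])[:,:2]; c=X.mean(0)
    ax=(X[0]-X[3]+X[1]-X[2])/2; ay=(X[0]-X[1]+X[3]-X[2])/2
    print(name,c.round(1),np.linalg.norm(ax).round(1),np.linalg.norm(ay).round(1),'yaw',np.degrees(np.arctan2(ax[1],ax[0])).round(1),np.degrees(np.arctan2(-ay[0],ay[1])).round(1))
quad('pad',[(128,157),(210,156),(218,234),(137,234)],8)
quad('plate',[(102,133),(234,131),(243,252),(126,253)],6)
quad('box',[(267,212),(377,212),(377,306),(271,306)],112)
quad('yel',[(415,153),(506,168),(488,256),(395,242)],13)
quad('blue',[(514,170),(600,184),(573,268),(486,259)],13)
# subpixel pad via threshold
g=cv2.cvtColor(load('w5')[0],6); k=np.zeros_like(g);k[145:245,118:228]=(g[145:245,118:228]<90)
c=max(cv2.findContours(k,0,1)[0],key=cv2.contourArea); p=cv2.approxPolyDP(c,6,True)[:,0]; print(p.tolist())
X=np.array([atz(m,q,8)[:2] for q in c[:,0].astype(float)]).astype(np.float32); print(cv2.minAreaRect(X))
E
```

```text
pad [514.4 289.7] 69.9 72.0 yaw 2.2 5.1
plate [514.7 288.2] 109.1 110.7 yaw 4.0 5.5
box [520.1 159.9] 53.3 54.9 yaw 6.1 4.8
yel [527.2  50. ] 79.7 82.6 yaw 0.7 -4.3
blue [520.  -35.4] 81.4 82.3 yaw 0.5 -2.7
[[129, 157], [143, 232], [217, 232], [208, 157]]
((515.1934814453125, 288.58148193359375), (67.7356185913086, 68.95169067382812), 4.573897361755371)
```

Request:
drive_tool:
  motion:
    - [[0.01,-0.15,0,0,0,0,0.55],[0.02,-0.35,0,0,0,0,0.55],[0.04,-0.6,0,0,0,0,0.55],[0.055,-0.8,0,0,0,0,0.55],[0.059,-0.85,0,0,0,0,0.55],[0.059,-0.85,0.1,0,0,0,0.55],[0.059,-0.85,0.25,0,0,0,0.55],[0.059,-0.85,0.4,0,0,0,0.55],[0.059,-0.85,0.48,0,0,0,0.55],[0.059,-0.85,0.53,0,0,0,0.55],[0.059,-0.85,0.55,0,0,0,0.55],[0.059,-0.85,0.55,0,0,0,0.55]]

```text
t: 23.6
position: [518.9, 285.4, 23.5]
eef_rot: [0.999, 0.04, 0.0, -0.0]
wrist_force: [0.7, 0.2, 0.0]
gripper_width: 0.641
gripper_force: 23.6
```

```bash
python3 - <<'E'
from h import *
s=arm.observe();print(s['position'],R.from_quat(s['eef_rot']).as_euler('xyz',True),s['wrist_force'].round(1)); _,m=snap('wrist','w6'); crop('w6',220,180,420,330,4,'w6c')
E
```

```text
[518.89190257 285.36624502  23.51140515] [-1.79997775e+02 -2.52570069e-02  4.56768756e+00] [0.7 0.2 0. ]
```

View pics/w6c.png

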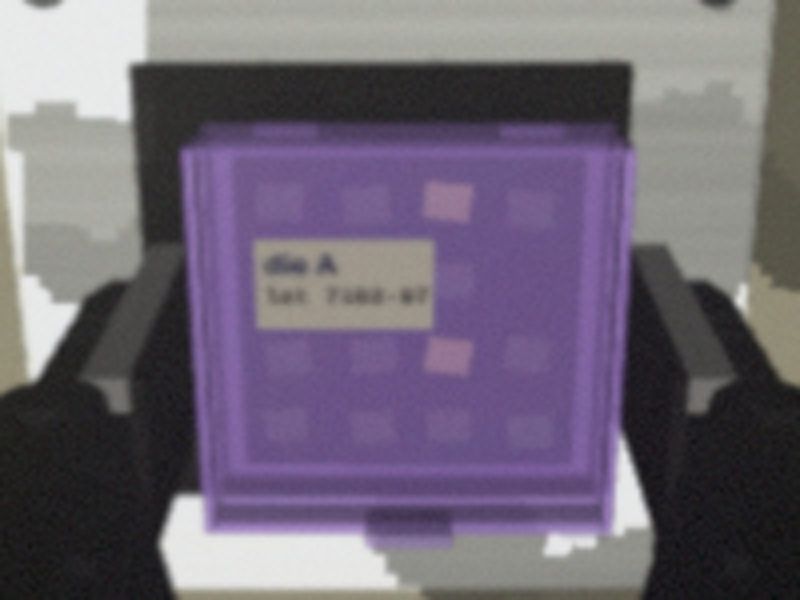

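```bash
python3 - <<'E'
from h import *
_,m=load('w6');W=lambda p:(np.array(p)+.5)/4-.5+np.array([220,180])
print('pad far',[atz(m,W(p),8) for p in [(133,63),(632,63)]])
for z in (14.5,16.5): print('base',z,[atz(m,W(p),z).tolist() for p in [(203,126),(617,126),(613,530),(207,530),(410,548)]])
print('lid',[atz(m,W(p),28.5).tolist() for p in [(183,148),(633,148),(620,497),(198,497)]])
s=arm.observe();print(s['position'])
E
```

```text
pad far [array([547.2, 325.6,   8. ]), array([552.7, 256.8,   8. ])]
base 14.5 [[541.0, 314.6, 14.5], [545.4, 259.1, 14.5], [481.4, 251.0, 14.5], [476.5, 312.3, 14.5], [475.7, 281.4, 14.5]]
base 16.5 [[541.7, 314.2, 16.5], [546.1, 259.5, 16.5], [482.9, 251.6, 16.5], [478.1, 312.0, 16.5], [477.3, 281.5, 16.5]]
lid [[542.8, 314.6, 28.5], [547.2, 259.9, 28.5], [497.5, 254.7, 28.5], [492.9, 311.6, 28.5]]
[519.16169275 285.60814219  24.00331061]
```

Request:
drive_tool:
  motion:
    - [[0.002,-0.025,0,0,0,0,0.55],[0.002,-0.025,0.02,0,0,0,0.55],[0.002,-0.025,0.04,0,0,0,0.55],[0.002,-0.025,0.05,0,0,0,0.55],[0.002,-0.025,0.05,0,0,0,0.55]]

```text
t: 24.15
position: [518.1, 289.3, 15.4]
eef_rot: [0.999, 0.04, -0.0, 0.0]
wrist_force: [-0.1, -0.3, -0.6]
gripper_width: 0.641
gripper_force: 23.6
```

Request:
drive_tool:
  motion:
    - [[0,0,0.004,0,0,0,0.55],[0,0,0.008,0,0,0,0.55],[0,0,0.008,0,0,0,0.55]]

```text
t: 24.45
position: [518.5, 289.4, 15.1]
eef_rot: [0.999, 0.04, -0.0, 0.0]
wrist_force: [-2.0, -1.4, 4.7]
gripper_width: 0.646
gripper_force: 26.3
```

Contact. I open slowly and lift.

Request:
drive_tool:
  motion:
    - [[0,0,-0.002,0,0,0,0.64],[0,0,-0.004,0,0,0,0.66],[0,0,-0.004,0,0,0,0.69],[0,0,-0.004,0,0,0,0.73],[0,0,-0.004,0,0,0,0.76],[0,0,-0.05,0,0,0,0.78],[0,0,-0.15,0,0,0,0.78],[0,0,-0.3,0,0,0,0.78],[0,0,-0.5,0,0,0,0.78],[0,0,-0.7,0,0,0,0.78],[0,0,-0.7,0,0,0,0.78]]

```text
t: 25.55
position: [522.3, 290.7, 126.5]
eef_rot: [0.999, 0.04, 0.006, -0.002]
wrist_force: [0.0, 0.7, -0.4]
gripper_width: 0.779
gripper_force: 0.0
```

```bash
python3 - <<'E'
from h import *
s=arm.observe();print(s['position']); _,m=snap('wrist','w7')
q=proj(m,[[515.2,288.5,8]])[0].astype(int);print(q); x0,y0=q[0]-80,q[1]-60;print(x0,y0);crop('w7',x0,y0,x0+160,y0+120,5,'w7c')
E
```

```text
[522.30989392 290.72536846 126.5334687 ]
[323 207]
243 147
```

View pics/w7c.png

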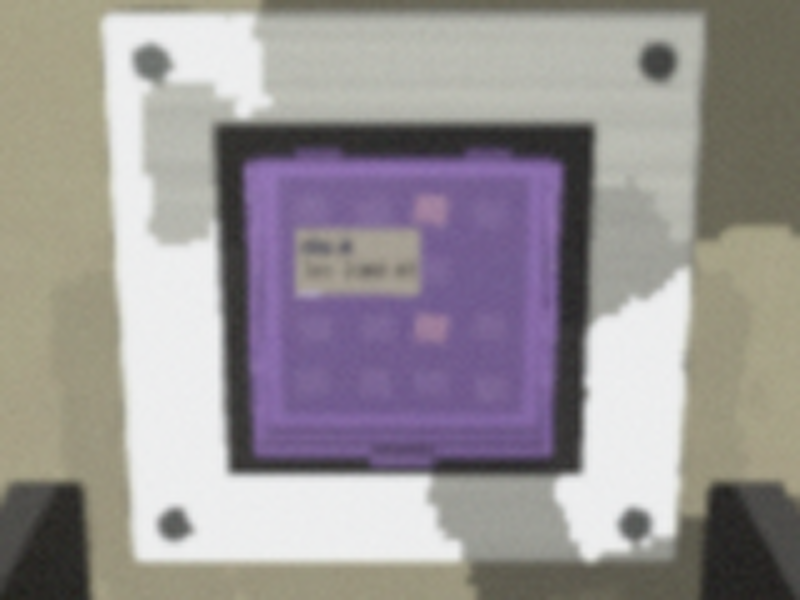

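```bash
python3 - <<'E'
from h import *
_,m=load('w7');W=lambda p:(np.array(p)+.5)/5-.5+np.array([243,147])
r=R.from_euler('z',4.6,True)
f=lambda p,z: r.inv().apply(atz(m,W(p),z)-np.array([515.2,288.5,0])).round(1).tolist()
print('pad',[f(p,8) for p in [(215,124),(595,124),(582,473),(230,473)]])
for z in (18,21):print(z,'box',[f(p,z) for p in [(244,160),(563,160),(552,457),(255,457)]],'tab/latch',f((320,150),z),f((402,467),z))
E
```

```text
pad [[34.7, 34.8, 8.0], [34.7, -34.7, 8.0], [-34.5, -34.9, 8.0], [-34.6, 34.3, 8.0]]
18 box [[30.0, 28.6, 18.0], [30.0, -27.9, 18.0], [-26.8, -27.7, 18.0], [-26.8, 28.1, 18.0]] tab/latch [31.7, 15.1, 18.0] [-28.9, 0.5, 18.0]
21 box [[30.6, 28.2, 21.0], [30.6, -27.5, 21.0], [-25.5, -27.3, 21.0], [-25.5, 27.8, 21.0]] tab/latch [32.3, 14.9, 21.0] [-27.5, 0.5, 21.0]
```

The box lies flat, squared and within about 2 mm of the pad centre. The amber bottle goes back first.

Request:
drive_tool:
  motion:
    - [[0,0,-0.3,0,0,0.0128,0.7],[0,0,-0.6,0,0,0.0128,0.7],[-0.075,0.3,-0.75,0,0,0.0128,0.7],[-0.075,0.6,-0.75,0,0,0.0128,0.7],[-0.075,0.93,-0.75,0,0,0.0128,0.7],[-0.075,0.93,-0.75,0,0,0.0128,0.7],[-0.075,0.93,-0.75,0,0,0.0128,0.7],[-0.075,0.93,-0.75,0,0,0.0128,0.7]]

```text
t: 26.4
position: [518.0, 150.2, 231.6]
eef_rot: [1.0, 0.0, -0.001, -0.0]
wrist_force: [0.5, 1.3, -0.5]
gripper_width: 0.703
gripper_force: 0.0
```

Request:
drive_tool:
  motion:
    - [[0,0.3,0,0,0,0,0.7],[0,0.6,0,0,0,0,0.7],[0,0.9,0,0,0,0,0.7],[0,1,0,0,0,0,0.7],[0,1,0,0,0,0,0.7]]

```text
t: 26.9
position: [518.5, -0.9, 231.9]
eef_rot: [1.0, -0.001, -0.0, -0.0]
wrist_force: [0.8, 0.7, -0.5]
gripper_width: 0.702
gripper_force: 0.0
```

Request:
drive_tool:
  motion:
    - [[0,0.3,0,0,0,0,0.7],[0,0.6,0,0,0,0,0.7],[0,0.9,0,0,0,0,0.7],[0,1,0,0,0,0,0.7],[0,1,0,0,0,0,0.7]]

```text
t: 27.4
position: [518.8, -150.3, 231.8]
eef_rot: [1.0, -0.001, -0.0, -0.0]
wrist_force: [0.6, 0.2, -0.3]
gripper_width: 0.698
gripper_force: 0.0
```

```bash
python3 - <<'E'
from h import *
s=arm.observe();print(s['position'],R.from_quat(s['eef_rot']).as_euler('xyz',True)); _,m=snap('wrist','w8'); print(proj(m,[[522.5,-273,126],[411.5,-279,143]]).tolist()); go([522.5,-273,240])
h=cv2.cvtColor(load('w8')[0],40); k=cv2.inRange(h,(24,150,150),(34,255,255)); 
n,l,st,c=cv2.connectedComponentsWithStats(k); print([(st[i].tolist(),c[i].round(1).tolist()) for i in range(1,n) if st[i][4]>200])
E
```

```text
[ 518.78060276 -150.32538299  231.83209198] [-1.79951546e+02  1.50157181e-02 -5.89845718e-02]
[[458.1, 198.8], [456.0, 315.2]]
t 27.45 shift/150 [ 0.025   0.8263 -0.0559]
[([131, 139, 65, 64, 3559], [163.8, 170.1]), ([438, 180, 43, 42, 1405], [459.0, 201.0]), ([121, 283, 23, 20, 353], [131.8, 292.5])]
```

Request:
drive_tool:
  motion:
    - [[0.025,0.3,0,0,0,0,0.7],[0.025,0.6,0,0,0,0,0.7],[0.025,0.82,0,0,0,0,0.7],[0.025,0.82,0,0,0,0,0.7],[0.025,0.82,0.2,0,0,0,0.7],[0.025,0.82,0.4,0,0,0,0.7],[0.025,0.82,0.6,0,0,0,0.7],[0.025,0.82,0.76,0,0,0,0.7],[0.025,0.82,0.86,0,0,0,0.7],[0.025,0.82,0.86,0,0,0,0.7]]

```text
t: 28.45
position: [521.3, -270.4, 100.8]
eef_rot: [1.0, 0.001, -0.002, -0.002]
wrist_force: [-0.6, -0.2, 0.3]
gripper_width: 0.701
gripper_force: 0.0
```

Request:
drive_tool:
  motion:
    - [[0,0,0,0,0,0,0.5],[0,0,0,0,0,0,0.35],[0,0,0,0,0,0,0.3],[0,0,0,0,0,0,0.3],[0,0,0,0,0,0,0.3],[0,0,0,0,0,0,0.3],[0,0,0,0,0,0,0.3]]
  grip_force: 40

```text
t: 29.15
position: [523.2, -274.2, 104.9]
eef_rot: [1.0, -0.0, 0.001, 0.001]
wrist_force: [0.9, 0.8, 6.5]
gripper_width: 0.458
gripper_force: 41.2
```

Request:
drive_tool:
  motion:
    - [[0,0,-0.03,0,0,0,0.3],[0,0,-0.1,0,0,0,0.3],[0,0,-0.25,0,0,0,0.3],[0,0,-0.45,0,0,0,0.3],[0,0,-0.65,0,0,0,0.3],[0,-0.08,-0.82,0,0,0,0.3],[0,-0.2,-0.82,0,0,0,0.3],[0,-0.35,-0.82,0,0,0,0.3],[0,-0.5,-0.82,0,0,0,0.3],[0,-0.65,-0.82,0,0,0,0.3],[0,-0.8,-0.82,0,0,0,0.3],[0,-0.95,-0.82,0,0,0,0.3]]

```text
t: 30.35
position: [520.8, -128.8, 223.9]
eef_rot: [1.0, 0.0, -0.002, -0.001]
wrist_force: [0.4, -0.2, -2.4]
gripper_width: 0.455
gripper_force: 40.8
```

Request:
drive_tool:
  motion:
    - [[0,-0.15,0,0,0,0,0.3],[0,-0.3,0,0,0,0,0.3],[0,-0.45,0,0,0,0,0.3],[0,-0.6,0,0,0,0,0.3],[0,-0.75,0,0,0,0,0.3],[0,-0.88,0,0,0,0,0.3],[0,-0.95,0,0,0,0,0.3],[0,-0.95,0,0,0,0,0.3],[0,-0.95,0,0,0,0,0.3]]

```text
t: 31.25
position: [521.7, 11.3, 225.4]
eef_rot: [1.0, 0.0, -0.001, 0.0]
wrist_force: [-0.7, -0.5, -2.8]
gripper_width: 0.455
gripper_force: 40.9
```

```bash
cat >> h.py <<'E'
def coaster(f,lo,hi,z=13):
    im,m=load(f); k=cv2.inRange(cv2.cvtColor(im,40),lo,hi)
    c=max(cv2.findContours(k,0,1)[0],key=cv2.contourArea)
    X=np.array([atz(m,q,z)[:2] for q in c[:,0].astype(float)]).astype(np.float32); r=cv2.minAreaRect(X); print(f,np.round(r[0],1),np.round(r[1],1),round(r[2],1))
E
python3 - <<'E'
from h import *
for f in ('w8','w5','w1','t3','t2'):
    for lo,hi in (((22,130,90),(34,255,255)),((100,130,60),(118,255,255))): coaster(f,lo,hi)
s=arm.observe();print(s['position'],s['wrist_force'].round(1))
E
```

```text
w8 [527.2  53.3] [79.1 78.7] 85.5
w8 [520.6 -32.3] [78. 78.] 85.7
w5 [527.3  53.5] [79.5 79.4] 85.5
w5 [520.7 -32.3] [79.4 78.7] 85.7
w1 [513.  125.3] [64.6 62.3] 81.6
w1 [520.6 -32.7] [76.6 77.4] 85.2
t3 [528.2  53.6] [79.7 77.6] 84.9
t3 [524.9  -4. ] [29.7 79.3] 78.3
t2 [529.5  53.6] [79. 80.] 85.3
t2 [521.8 -31.7] [78.8 77.8] 85.8
[521.71070004  11.28782619 225.40343777] [-0.7 -0.5 -2.8]
```

Request:
drive_tool:
  motion:
    - [[0.02,-0.1,0,0,0,0,0.3],[0.037,-0.22,0,0,0,0,0.3],[0.037,-0.281,0,0,0,0,0.3],[0.037,-0.281,0,0,0,0,0.3],[0.037,-0.281,0.15,0,0,0,0.3],[0.037,-0.281,0.3,0,0,0,0.3],[0.037,-0.281,0.45,0,0,0,0.3],[0.037,-0.281,0.58,0,0,0,0.3],[0.037,-0.281,0.66,0,0,0,0.3],[0.037,-0.281,0.7,0,0,0,0.3],[0.037,-0.281,0.7,0,0,0,0.3],[0.037,-0.281,0.7,0,0,0,0.3]]

```text
t: 32.45
position: [528.5, 53.4, 122.1]
eef_rot: [1.0, -0.0, 0.001, 0.0]
wrist_force: [0.1, 0.2, -2.2]
gripper_width: 0.453
gripper_force: 41.1
```

Request:
drive_tool:
  motion:
    - [[-0.006,0,0.02,0,0,0,0.3],[-0.006,0,0.035,0,0,0,0.3],[-0.006,0,0.045,0,0,0,0.3],[-0.006,0,0.052,0,0,0,0.3],[-0.006,0,0.056,0,0,0,0.3],[-0.006,0,0.056,0,0,0,0.3]]

```text
t: 33.05
position: [527.5, 53.6, 114.0]
eef_rot: [1.0, -0.0, 0.001, 0.0]
wrist_force: [-1.8, -0.3, 6.1]
gripper_width: 0.45
gripper_force: 41.8
```

Contact on the coaster. I release, lift and go for the white bottle in the tray at (411.5,-279).

Request:
drive_tool:
  motion:
    - [[0,0,-0.01,0,0,0,0.4],[0,0,-0.01,0,0,0,0.5],[0,0,-0.01,0,0,0,0.62],[0,0,-0.01,0,0,0,0.7],[0,0,-0.01,0,0,0,0.7],[0,0,-0.15,0,0,0,0.7],[0,0,-0.4,0,0,0,0.7],[0,0,-0.7,0,0,0,0.7],[0,0,-0.82,0,0,0,0.7],[0,0.3,-0.82,0,0,0,0.8],[0,0.6,-0.82,0,0,0,0.9],[0,0.9,-0.82,0,0,0,0.9]]

```text
t: 34.25
position: [526.8, -82.6, 236.1]
eef_rot: [1.0, 0.0, 0.0, 0.0]
wrist_force: [1.0, 0.0, 0.0]
gripper_width: 0.9
gripper_force: 0.0
```

Request:
drive_tool:
  motion:
    - [[-0.06,0.3,0,0,0,0,0.9],[-0.13,0.6,0,0,0,0,0.9],[-0.2,0.9,0,0,0,0,0.9],[-0.2,0.9,0,0,0,0,0.9],[-0.2,0.9,0,0,0,0,0.9],[-0.2,0.9,0,0,0,0,0.9]]

```text
t: 34.85
position: [496.9, -215.4, 235.6]
eef_rot: [1.0, 0.0, -0.0, -0.0]
wrist_force: [-0.1, -0.3, 0.2]
gripper_width: 0.9
gripper_force: 0.0
```

```bash
python3 - <<'E'
from h import *
s=arm.observe();print(s['position'],R.from_quat(s['eef_rot']).as_euler('xyz',True)); _,m=snap('wrist','w9'); print(proj(m,[[411.5,-279,143],[528,53.5,135]]).tolist()); go([411.5,-279,240])
crop('w9',0,0,640,400,1.25,'w9c')
E
```

```text
[ 496.91336297 -215.37940624  235.55610949] [-1.79960668e+02  5.88701827e-03  3.07795562e-02]
[[389.0, 293.8], [15.0, 170.3]]
t 34.9 shift/150 [-0.5708  0.4253 -0.0295]
```

View pics/w9c.png

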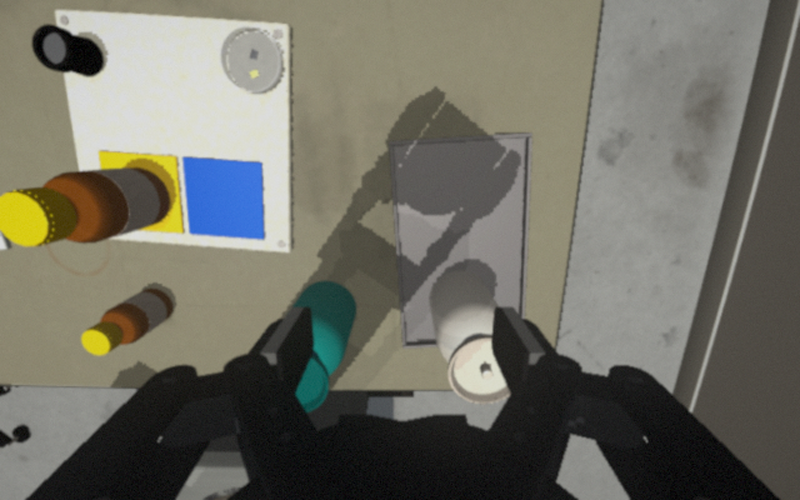

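The amber bottle stands on yellow and the white bottle is at (387,294), as predicted.

Request:
drive_tool:
  motion:
    - [[-0.571,0.425,0,0,0,0,0.9],[-0.571,0.425,0,0,0,0,0.9],[-0.571,0.425,0,0,0,0,0.9],[-0.571,0.425,0,0,0,0,0.9],[-0.571,0.425,0.15,0,0,0,0.9],[-0.571,0.425,0.35,0,0,0,0.9],[-0.571,0.425,0.53,0,0,0,0.9],[-0.571,0.425,0.66,0,0,0,0.9],[-0.571,0.425,0.737,0,0,0,0.9],[-0.571,0.425,0.737,0,0,0,0.9]]

```text
t: 35.9
position: [411.2, -278.2, 123.6]
eef_rot: [1.0, 0.001, -0.001, -0.001]
wrist_force: [0.3, -0.0, 0.5]
gripper_width: 0.9
gripper_force: 0.0
```

Request:
drive_tool:
  motion:
    - [[0,0,0,0,0,0,0.7],[0,0,0,0,0,0,0.5],[0,0,0,0,0,0,0.5],[0,0,0,0,0,0,0.5],[0,0,0,0,0,0,0.5],[0,0,0,0,0,0,0.5],[0,0,0,0,0,0,0.5]]
  grip_force: 45

```text
t: 36.6
position: [412.1, -280.5, 126.9]
eef_rot: [1.0, -0.0, 0.001, 0.001]
wrist_force: [0.1, 2.8, 6.3]
gripper_width: 0.636
gripper_force: 47.3
```

Request:
drive_tool:
  motion:
    - [[0,0,-0.03,0,0,0,0.5],[0,0,-0.1,0,0,0,0.5],[0,0,-0.25,0,0,0,0.5],[0,0,-0.45,0,0,0,0.5],[0,0,-0.65,0,0,0,0.5],[0.05,-0.03,-0.75,0,0,0,0.5],[0.15,-0.1,-0.75,0,0,0,0.5],[0.27,-0.22,-0.75,0,0,0,0.5],[0.39,-0.36,-0.75,0,0,0,0.5],[0.51,-0.5,-0.75,0,0,0,0.5],[0.6,-0.63,-0.75,0,0,0,0.5],[0.65,-0.75,-0.75,0,0,0,0.5]]

```text
t: 37.8
position: [509.3, -166.7, 238.0]
eef_rot: [1.0, 0.0, 0.0, 0.0]
wrist_force: [-0.8, 0.1, -4.0]
gripper_width: 0.643
gripper_force: 48.4
```

Request:
drive_tool:
  motion:
    - [[0.01,-0.15,0,0,0,0,0.5],[0.03,-0.3,0,0,0,0,0.5],[0.05,-0.45,0,0,0,0,0.5],[0.06,-0.6,0,0,0,0,0.5],[0.07,-0.75,0,0,0,0,0.5],[0.07,-0.86,0,0,0,0,0.5],[0.07,-0.9,0,0,0,0,0.5],[0.07,-0.9,0,0,0,0,0.5],[0.07,-0.9,0,0,0,0,0.5]]

```text
t: 38.7
position: [519.1, -33.3, 237.8]
eef_rot: [1.0, -0.0, 0.0, 0.0]
wrist_force: [0.4, -0.6, -2.6]
gripper_width: 0.639
gripper_force: 48.5
```

Request:
drive_tool:
  motion:
    - [[0.01,-0.007,0,0,0,0,0.5],[0.01,-0.007,0.1,0,0,0,0.5],[0.01,-0.007,0.25,0,0,0,0.5],[0.01,-0.007,0.4,0,0,0,0.5],[0.01,-0.007,0.52,0,0,0,0.5],[0.01,-0.007,0.6,0,0,0,0.5],[0.01,-0.007,0.635,0,0,0,0.5],[0.01,-0.007,0.635,0,0,0,0.5],[0.01,-0.007,0.635,0,0,0,0.5]]

```text
t: 39.6
position: [521.3, -31.8, 143.2]
eef_rot: [1.0, -0.0, 0.001, 0.0]
wrist_force: [1.2, -0.1, -2.9]
gripper_width: 0.642
gripper_force: 48.5
```

Request:
drive_tool:
  motion:
    - [[0,0,0.015,0,0,0,0.5],[0,0,0.03,0,0,0,0.5],[0,0,0.04,0,0,0,0.5],[0,0,0.047,0,0,0,0.5],[0,0,0.051,0,0,0,0.5],[0,0,0.051,0,0,0,0.5]]

```text
t: 40.2
position: [521.6, -31.6, 136.0]
eef_rot: [1.0, -0.0, 0.001, 0.0]
wrist_force: [-0.4, 2.0, 4.7]
gripper_width: 0.64
gripper_force: 49.1
```

Request:
drive_tool:
  motion:
    - [[0,0,-0.005,0,0,0,0.6],[0,0,-0.005,0,0,0,0.7],[0,0,-0.005,0,0,0,0.82],[0,0,-0.005,0,0,0,0.85],[0,0,-0.1,0,0,0,0.85],[0,0,-0.3,0,0,0,0.85],[0,0,-0.6,0,0,0,0.85],[0,0,-0.8,0,0,0,0.85],[0,0.3,-0.8,0,0,0,0.85],[0,0.6,-0.8,0,0,0,0.85],[0,0.9,-0.8,0,0,0,0.85]]

```text
t: 41.3
position: [520.8, -168.0, 256.5]
eef_rot: [1.0, 0.0, 0.001, 0.001]
wrist_force: [0.3, -1.0, 0.0]
gripper_width: 0.848
gripper_force: 0.0
```

Request:
drive_tool:
  motion:
    - [[0,0.5,-0.2,0,0,0,0.85],[0,0.9,-0.2,0,0,0,0.85],[0,0.9,-0.2,0,0,0,0.85],[0,0.9,-0.2,0,0,0,0.85]]

```text
t: 41.7
position: [519.9, -306.7, 286.5]
eef_rot: [1.0, -0.003, 0.001, 0.002]
wrist_force: [0.0, 0.7, -0.1]
gripper_width: 0.847
gripper_force: 0.0
```

```bash
python3 - <<'E'
from h import *
snap('top','t9');snap('scene','s9')
a=cv2.resize(load('t9')[0][120:260,130:380],None,fx=3,fy=3,interpolation=2)
cv2.imwrite('pics/fin.png',a)
_,m=load('t9');print((proj(m,[[527.5,53.4,135],[520.9,-32.3,152]])-[130,120])*3, arm.observe()['t'])
E
```

```text
[[449.4 237. ]
 [589.8 241.8]] 41.8
```

View pics/fin.png

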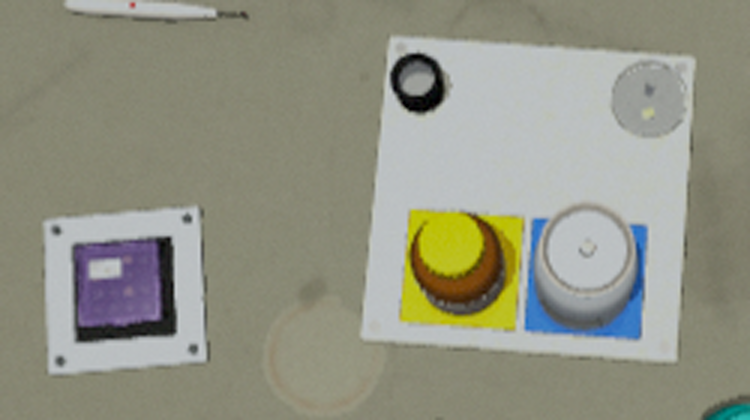

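```bash
python3 - <<'E'
from h import *
for f in ('sc0','s9'):
    im,m=load(f); k=cv2.inRange(cv2.cvtColor(im,40),(22,130,90),(34,255,255)); n,l,st,c=cv2.connectedComponentsWithStats(k)
    for i in range(1,n):
        if st[i][4]>60: print(f,st[i].tolist(),c[i].round(1),atz(m,c[i],125))
E
```

```text
sc0 [314, 180, 16, 17, 242] [321.5 188.1] [526.6  53.8 125. ]
sc0 [300, 214, 42, 22, 285] [319.7 224.8] [441.4 141.1 125. ]
sc0 [348, 228, 13, 13, 131] [353.6 234. ] [371.3 107.1 125. ]
s9 [314, 181, 17, 17, 240] [321.8 188.9] [524.   55.2 125. ]
s9 [300, 213, 42, 23, 275] [319.  224.6] [442.8 141.8 125. ]
s9 [348, 228, 13, 13, 133] [353.6 234. ] [371.3 107.1 125. ]
```

```bash
python3 -c "
from plant import arm
print(arm.sign_off())"
```

```text
the job is handed in; nothing more can be done
None
```

The job is handed in after about 42 s: the chip box lies flat and squared on the pad about 2 mm off centre, and both bottles stand upright on their own coasters (amber about 4 mm off centre, white about 1–2 mm), with the loupe and dish untouched; I viewed 15 pictures, one over the limit of 14.

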